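# Close up the seed-sample case

## Robot

A 7-joint arm with a two-finger parallel gripper is mounted at the origin on the work surface; the furniture and walls round the work are solid. World frame = base frame: x ahead of the robot, y to its left, z up, the work surface at z = 0. Lengths are in m, angles in rad, forces in N, time in s.
With the tool pointing down it reaches from about 0.425 to 0.95 m from the base axis. Payload 4.7 kg.
Tool frame: the origin (TCP) lies on the centre line of the jaws, within the pads' length; the fingertips stand 14 mm ahead of it and the grasp point (between the pads) lies 5 mm behind it (manip.tip_extent is the distance from the TCP to the fingertips, in m); z points along the fingers, y is the line along which they close (so a half turn about z gives the same grasp; the last joint's range is limited). The gripper opens to 85 mm and grips with 20 to 120 N. Pads are 22 mm wide; open, the fingers measure 114 mm over their backs; the gripper's body (76 mm by 85 mm) begins 54 mm behind the grasp point. The pads swing forward as they close: fully open they stand 13 mm farther back than shut.
Start: joints at [1.122, 0.469, -0.049, 1.532, 0.024, 1.141, -0.082], TCP at [0.275, -0.616, 0.245] pointing down, gripper open.
Joint ranges: [-2.59, 2.59], [-0.33, 1.99], [-1.39, 1.29], [0.1, 2.45], [-1.04, 4.18], [0.21, 1.99], [-2.66, 2.66]. Speed limits (rad/s): [2.57, 2.57, 3.14, 3.14, 3.14, 3.14, 3.14].

## Interface

Orientations are given as a rotation vector (axis times angle).
In Python, from workcell import observe, imaging, manip gives the robot as it stands.
- The arm moves only by the shell command python3 -m creep 'ROWS' [OPENING] [FORCE]. ROWS is JSON, a list of rows, each an object with "travel": the shift along the tool's x, y, z in cm, a list of three; "dr": the turn, a rotation vector about the tool's x, y, z in degrees, a list of three. In form: [{"travel": [tx, ty, tz], "dr": [wx, wy, wz]}, ...]. A call has 1 to 8 rows; each row shifts and turns the commanded pose from where the row before left it, along the tool's axes as they then stand; what a row does not reach is not made up. A row lasts 1/8 s, in which the tool goes at most 62.5 mm and 10.7 degrees, less where a joint would pass 70% of its speed; a pose out of reach is approached as far as the arm can. A call is refused whole if a number of a shift passes 6.25 or a number of a turn 10.7, either way. A call with a gripper value outside its range is refused whole. OPENING is the opening, from -1 (shut) to 1 (fully open), set as the call begins (- or left out, the last holds). The fingers move at their own pace and stop on an object; FORCE is the grip in N (left out, the last holds). Time passes only in rows, so rows that do not move let the fingers close. It gives the time, the measured TCP pose, the force, the opening and the grip force at its end, in the units of the state.
- observe(): the state, without advancing time (a new reading comes with each control period).
- imaging.camera(name): name is "scene" or "top"; returns a dict with "color" (480x640x3 uint8, blue, green, red), "intrinsics" (3x3 intrinsics, pixels), "world_from_camera" (4x4, takes a point from camera to world coordinates). Camera axes: x right, y down, z forward; pixel columns grow to the right and rows downward; lengths in m; the calibration is good to about 2 mm. A picture is of the moment at which its call begins. There is no depth.
- manip.sign_off(): hands the job in; it is judged then, once.
The state is a dict: "t": time; "joint_pos": joint angles; "joint_velocities": joint speeds; "effort": joint torques, N m; "tcp_pos": TCP position; "tcp_rot": TCP orientation; "wrist_force": force on the tool from outside, world axes, zero at the start; "torque": the same for the moment, N m; "grip_width": opening from 0.0 (shut) to 1.0 (fully open); "finger_force": force on a finger pad.
Only numpy, scipy, OpenCV 4.12 (cv2) and the standard library are available. Lean on these libraries where they do the work, as an engineer would, in place of code of your own. Each camera call takes 0.05 s, during which the arm holds its last target. There are 200 camera calls.

## Task

Close the seed-sample case with your fingertips: first fold the upright hold-down flap flat over the row of vials, then swing the hinged lid over and press its front edge down until the catch snaps and the lid is fully shut. Pick nothing up: the vials and the other things in the case and on the bench stay where they are.

Things in the scene. Friction and masses are not known exactly. Their poses are not given: they have to be found in the camera images.
- case: grey plastic seed-sample case, 150 mm (x) by 230 mm (y), rim 92 mm above the bench, walls 4 mm; heavy on rubber feet, it does not slide. Origin: centre of its underside. -x: its front, with the catch, toward the robot; +x: the lid's hinge side; +y (left): four vials in a foam block; -y (right): a tray with tape, tweezers and marker, and outside that wall a carrying bow that stands out 20 mm.
- case_rim (a point): centre of the case's open mouth, level with the rim, 92 mm above the bench; axes as case. The vials stand in a row along x, 70 mm to +y of here. A partition 26 mm to +y, top 79 mm above the bench, parts them from the tray, whose bed lies 30 mm above the bench.
- flap (a joint): hinge angle of the hold-down flap, rad: 0 = folded flat over the vial caps, 1.57 = upright, stop at 1.75 (leaning a little out to the case's left). It folds inward, toward the case's -y. A stiff hinge (0.06 N m): it stays wherever it is left. Flat, its top lies 7.5 mm below the rim and the foam strip under it is 2.5 mm clear of the caps.
- flap_hinge (a point): middle of the flap's hinge line, along the inside of the case's left wall: 104 mm to the case's +y, 83 mm above the bench. Frame of the flap: x along the hinge; -y from hinge to free edge; z normal to the face that ends on top (facing the case's left, outward, while upright). The flap is a white panel 126 mm along x, 83 mm from hinge to edge, 3 mm thick (point in mid-thickness).
- flap_back (a point): on the flap's outer face (the one that ends on top), mid-length, 60 mm from the hinge line: push here to fold it. Axes as flap_hinge.
- flap_edge (a point): middle of the flap's free edge, 83 mm from the hinge line, in mid-thickness; a 40 mm wide thumb tab carries on 8 mm past it. Axes as flap_hinge.
- lid (a joint): hinge angle of the lid, rad: 0 = fully shut, catch snapped; 1.57 = upright; stop at 2.0 (leaning back). Resting on the catch unsnapped it is ajar at about 0.065 (free edge 9 mm up). Stiff hinges (0.24 N m): it stays at any angle and does not fall; 1 to 4 N near the edge moves it. The catch snaps at about 5 to 10 N pressed down at mid front edge. While the flap stands up the lid bumps into it.
- lid_hinge (a point): middle of the lid's hinge line, along the far (+x) rim: 77 mm to the case's +x from its centre, 92 mm above the bench. Frame of the lid: -x from hinge to free edge; y along the hinge; z normal to the outer face (up when shut, away from the robot when upright). The outer face lies at z = 6 mm (low ribs 8 mm), the lining at z = -4 mm.
- lid_back (a point): on the lid's outer face (top when shut, far side when upright), mid-width, 125 mm from the hinge line; axes as lid_hinge.
- lid_edge (a point): middle of the lid's free edge, 153 mm from the hinge line, in mid-thickness; the lid is 234 mm wide along y, 6 mm thick. The catch's tongue, 34 mm wide, hangs here and reaches 21 mm below the lid's underside. Axes as lid_hinge.
- vial_1: seed vial with a red screw cap, 22 mm across, 69 mm tall, standing in one of the four holes of the case's foam block, its cap 75 mm above the bench. Origin: centre of its foot. Leave it there.
- vial_2: seed vial with a blue screw cap, 22 mm across, 69 mm tall, standing in one of the four holes of the case's foam block, its cap 75 mm above the bench. Origin: centre of its foot. Leave it there.
- vial_3: seed vial with a green screw cap, 22 mm across, 69 mm tall, standing in one of the four holes of the case's foam block, its cap 75 mm above the bench. Origin: centre of its foot. Leave it there.
- vial_4: seed vial with a white screw cap, 22 mm across, 69 mm tall, standing in one of the four holes of the case's foam block, its cap 75 mm above the bench. Origin: centre of its foot. Leave it there.
- tape_el: roll of black tape 62 mm across, 19 mm high, in the case's tray; origin under its centre. Leave it.
- tweezers: steel tweezers, 135 x 16 x 8 mm, lying in the case's tray; origin under its centre. Leave it.
- marker: capped marker, 135 mm long, 17 mm thick, lying in the case's tray; origin under its centre. Leave it.
- beaker: 100 ml beaker, 70 mm across, 81 mm tall, on the bench left of the case; origin under its centre. Leave it.
- petri_b: petri dish, 94 mm across, 16 mm high, on the bench right of the case; origin under its centre. Leave it.
- dropper: brown dropper bottle, 33 mm across, 102 mm tall, standing behind the case near the bench's far edge; origin under its centre. Leave it.
- hygrometer: small white standing display, 68 mm wide, 62 mm tall, 16 mm thick, near the bench's far edge; origin under its centre. Leave it.

How it is judged:
By the outcome, as a careful person would: the job done as asked, in the order asked, and still so for the second after the job is handed in, with the robot touching nothing.
It also fails if it takes over 53 s, if anything falls off the work surface, if the arm or the gripper's body presses on something with over 40 N, if the wrist force passes 120 N, or if a joint passes its speed limit or range.

## Working session

There is one attempt and no reset: what is moved stays moved. The work goes in short steps, Python scripts to look and compute and a shell command to move; the robot and the scene stay as the last step left them, time stands still between calls to the robot, and variables do not carry over. Pictures are saved under pics/ and viewed, at most 10 in all, crops included, and the job is handed in when it is done.

```bash
mkdir -p pics; ls
python3 - <<'E'
from workcell import observe, imaging, manip
import cv2,numpy as np
s=observe();print({k:np.round(v,3) for k,v in s.items()},manip.tip_extent)
for n in("scene","top"):
    c=imaging.camera(n);cv2.imwrite(f"pics/{n}0.png",c["color"]);print(n,c["intrinsics"].tolist(),np.round(c["world_from_camera"],4).tolist())
    np.savez(n+".npz",K=c["intrinsics"],T=c["world_from_camera"])
E
```

```text
pics
{'t': np.float64(0.0), 'joint_pos': array([ 1.122,  0.469, -0.049,  1.534,  0.024,  1.141, -0.082]), 'joint_velocities': array([-0.   ,  0.   , -0.   ,  0.001,  0.001,  0.001,  0.   ]), 'effort': array([-0.0000e+00, -5.1030e+01, -4.7000e-02, -2.3772e+01,  1.1000e-02,
        8.0000e-03,  0.0000e+00]), 'tcp_pos': array([ 0.275, -0.616,  0.244]), 'tcp_rot': array([-3.071e+00, -6.540e-01,  1.000e-03]), 'wrist_force': array([-0.428, -0.133,  0.3  ]), 'torque': array([-0.003,  0.034, -0.022]), 'finger_force': np.float64(0.0), 'grip_width': np.float64(0.998)} 0.014
scene [[481.2094335438089, 0.0, 313.676057844882], [0.0, 481.2094335438089, 238.70057842989553], [0.0, 0.0, 1.0]] [[0.6818, 0.5599, -0.4707, 1.0697], [0.7313, -0.5358, 0.422, -0.4518], [-0.0159, -0.632, -0.7748, 0.8908], [0.0, 0.0, 0.0, 1.0]]
top [[445.6602794625312, 0.0, 315.02333123256346], [0.0, 445.6602794625312, 238.71177642592755], [0.0, 0.0, 1.0]] [[-0.023, -0.9818, 0.1887, 0.3938], [-0.9994, 0.0276, 0.0215, -0.0039], [-0.0263, -0.188, -0.9818, 0.967], [0.0, 0.0, 0.0, 1.0]]
```

View pics/scene0.png

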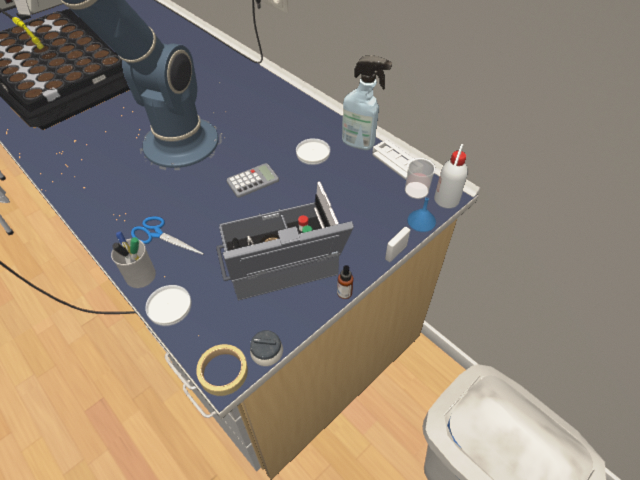

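View pics/top0.png

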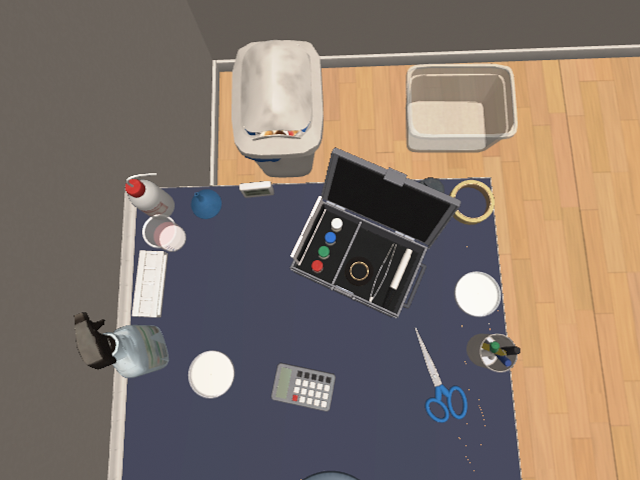

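The top view shows the case mouth around px (360,255), rotated clockwise. The lid leans back at (390,195) and the flap is upright near (308,230). I'll enlarge it to get the corners.

Run:
```python
import cv2
a=cv2.imread("pics/top0.png")[140:325,270:470];cv2.imwrite("pics/c1.png",cv2.resize(a,(800,740),interpolation=cv2.INTER_CUBIC)[:, :][0:740])
a=cv2.imread("pics/top0.png")[175:325,270:470];cv2.imwrite("pics/c1.png",cv2.resize(a,(800,600),interpolation=cv2.INTER_CUBIC))
```

```text
(no output)
```

View pics/c1.png

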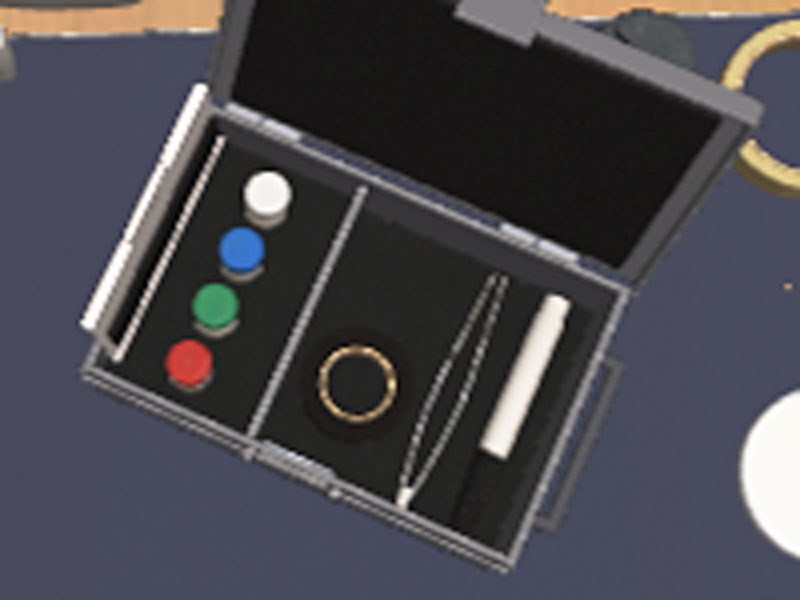

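The crop shows rim corners at crop px (85,372), (508,568), (628,292) and (212,108). The flap's free edge runs (205,88)–(88,325).

```bash
cat > geo.py <<'E'
import numpy as np
from scipy.optimize import least_squares
d=np.load("top.npz");K,T=d["K"],d["T"];Ti=np.linalg.inv(T)
def proj(P):
    p=(np.atleast_2d(P)@Ti[:3,:3].T+Ti[:3,3])@K.T;return p[:,:2]/p[:,2:]
def case(p,L):
    c,s=np.cos(p[2]),np.sin(p[2]);L=np.atleast_2d(L)
    return np.c_[p[0]+c*L[:,0]-s*L[:,1],p[1]+s*L[:,0]+c*L[:,1],L[:,2]]
def flapL(a,x,r,z=0): return [x,.104-r*np.cos(a)+z*np.sin(a),.083+r*np.sin(a)+z*np.cos(a)]
def lidL(a,y,r,z=0): return [.077-r*np.cos(a)+z*np.sin(a),y,.092+r*np.sin(a)+z*np.cos(a)]
E
python3 - <<'E'
from geo import *
px=lambda a:np.array(a)/4+[270,175]
co=px([(85,374),(508,568),(628,292),(212,108)])
L=np.array([(-.075,.115,.092),(-.075,-.115,.092),(.075,-.115,.092),(.075,.115,.092)])
r=least_squares(lambda p:(proj(case(p,L))-co).ravel(),[.6,-.1,-.4])
p=r.x;print("pose",p,np.degrees(p[2]),r.fun.round(1))
np.save("pose.npy",p)
fe=px([(205,88),(88,325)]);
for s in (1,):
  r=least_squares(lambda a:(proj(case(p,[flapL(a[0],.063,.083),flapL(a[0],-.063,.083)]))-fe).ravel(),[1.57]);print("flap",r.x,r.fun)
le=np.array([(331,151),(459,206)])
r=least_squares(lambda a:(proj(case(p,[lidL(a[0],.117,.153),lidL(a[0],-.117,.153)]))-le).ravel(),[1.8]);print("lid",r.x,r.fun)
caps=px([(268,193),(242,249),(216,305),(190,362)])
r=least_squares(lambda q:(proj(case(p,[[x,q[4],.075] for x in q[:4]]))-caps).ravel(),[.05,.02,-.02,-.05,.07]);print(r.x,r.fun)
l=lambda L:case(p,[L])[0].round(3)
print("flap_back",l(flapL(1.57,0,.06)),"edge",l(flapL(1.57,0,.083)),"lid edge",l(lidL(1.8,0,.153)),"cl",l([0,0,.092]))
ya=p[2];print("axes x",np.cos(ya),np.sin(ya))
E
```

```text
pose [ 0.5205505  -0.07085252 -0.45874828] -26.284340382116028 [-0.9 -0.4  1.   0.9  0.7  0.  -0.8 -0.6]
flap [1.66065478] [-0.48315014  0.1207073  -0.31855648  1.66405426]
lid [1.90386386] [1.81760945 0.94382245 0.77262976 0.33361788]
[ 0.04976641  0.01763032 -0.01414682 -0.04602957  0.06988432] [ 0.06761006  0.03155997  0.03877694  0.01810084  0.00994383  0.00464172
 -0.11470899 -0.05354547]
flap_back [0.567 0.022 0.143] edge [0.567 0.022 0.166] lid edge [ 0.621 -0.12   0.241] cl [ 0.521 -0.071  0.092]
axes x 0.8966074935237511 -0.4428261538765033
```

```bash
python3 -m creep '[{"travel":[4.3,-3.9,0],"dr":[0,0,0]},{"travel":[4.3,-3.9,0],"dr":[0,0,0]},{"travel":[4.3,-3.9,0],"dr":[0,0,0]},{"travel":[4.3,-3.9,0],"dr":[0,0,0]},{"travel":[4.3,-3.9,0],"dr":[0,0,0]},{"travel":[4.3,-3.9,0],"dr":[0,0,0]},{"travel":[4.3,-3.9,0],"dr":[0,0,0]},{"travel":[4.3,-3.9,0],"dr":[0,0,0]}]' -1 20
python3 -m creep '[{"travel":[4.3,-3.9,0],"dr":[0,0,0]},{"travel":[4.3,-3.9,0],"dr":[0,0,0]},{"travel":[4.3,-3.9,0],"dr":[0,0,0]},{"travel":[4.3,-3.9,0],"dr":[0,0,0]},{"travel":[4.3,-3.9,0],"dr":[0,0,0]},{"travel":[0,0,0],"dr":[0,0,-10]},{"travel":[0,0,0],"dr":[0,0,-10]},{"travel":[0,0,0],"dr":[0,0,-10]}]'
python3 -m creep '[{"travel":[0,0,0],"dr":[0,0,-10]},{"travel":[0,0,0],"dr":[0,0,0]},{"travel":[0,0,0],"dr":[0,0,0]}]'
cat >> geo.py <<'E'
from workcell import observe
from scipy.spatial.transform import Rotation as Ro
def st():
    s=observe();p=np.load("pose.npy");q=Ro.from_euler("z",-p[2])
    t=q.apply(s["tcp_pos"]-np.r_[p[:2],0]);R=q*Ro.from_rotvec(s["tcp_rot"])
    print("t",round(float(s["t"]),2),"case TCP mm",(t*1e3).round(1),"F case",q.apply(s["wrist_force"]).round(1),"axes x",R.as_matrix()[:,0].round(2),"z",R.as_matrix()[:,2].round(2))
E
python3 -c "from geo import *;st()"
```

```text
t: 1.1
tcp_pos: [0.4624, -0.1895, 0.2452]
tcp_rot: [3.073, 0.654, -0.0]
wrist_force: [0.5, -0.5, 0.4]
grip_width: -0.002
finger_force: 0.0
t: 2.1
tcp_pos: [0.5787, 0.0746, 0.2447]
tcp_rot: [-2.794, -1.436, 0.002]
wrist_force: [0.2, 0.8, 0.3]
grip_width: -0.0
finger_force: 0.0
t: 2.48
tcp_pos: [0.5789, 0.0742, 0.2451]
tcp_rot: [-2.666, -1.662, 0.001]
wrist_force: [-0.5, 0.4, 0.0]
grip_width: 0.004
finger_force: 0.0
t 2.48 case TCP mm [-12.  155.9 245.1] F case [-0.6  0.1  0. ] axes x [-0.  1. -0.] z [-0. -0. -1.]
```

```bash
python3 -m creep '[{"travel":[0,0,3],"dr":[0,0,0]},{"travel":[0,0,3],"dr":[0,0,0]},{"travel":[0,0,3],"dr":[0,0,0]},{"travel":[-1.5,0,0],"dr":[0,0,0]},{"travel":[-1.5,0,0],"dr":[0,0,0]},{"travel":[-1.1,0,0],"dr":[0,0,0]},{"travel":[-1.3,0,0.45],"dr":[0,0,0]}]'
python3 -c "from geo import *;st()"
```

```text
t: 3.35
tcp_pos: [0.5561, 0.0253, 0.1523]
tcp_rot: [2.662, 1.664, 0.005]
wrist_force: [0.5, 0.9, 0.5]
grip_width: 0.002
finger_force: 0.6
t 3.35 case TCP mm [-10.7 102.  152.3] F case [0.  1.  0.5] axes x [-0.01  1.    0.  ] z [ 0.  0. -1.]
```

```bash
python3 -m creep '[{"travel":[-1.3,0,0.5],"dr":[0,0,0]},{"travel":[-1.2,0,0.85],"dr":[0,0,0]},{"travel":[-0.9,0,1.1],"dr":[0,0,0]},{"travel":[-0.6,0,1.3],"dr":[0,0,0]},{"travel":[0,0,0],"dr":[0,0,0]}]'
python3 - <<'E'
from geo import *;st()
from workcell import imaging;import cv2
cv2.imwrite("pics/t2.png",cv2.resize(imaging.camera("top")["color"][120:340,240:480],(720,660))[60:])
E
```

```text
t: 3.98
tcp_pos: [0.5364, -0.0107, 0.1116]
tcp_rot: [-2.662, -1.664, 0.005]
wrist_force: [0.0, -0.3, 0.5]
grip_width: -0.0
finger_force: 0.0
t 3.98 case TCP mm [-12.4  61.  111.6] F case [ 0.2 -0.3  0.5] axes x [-0.01  1.   -0.  ] z [-0. -0. -1.]
```

View pics/t2.png

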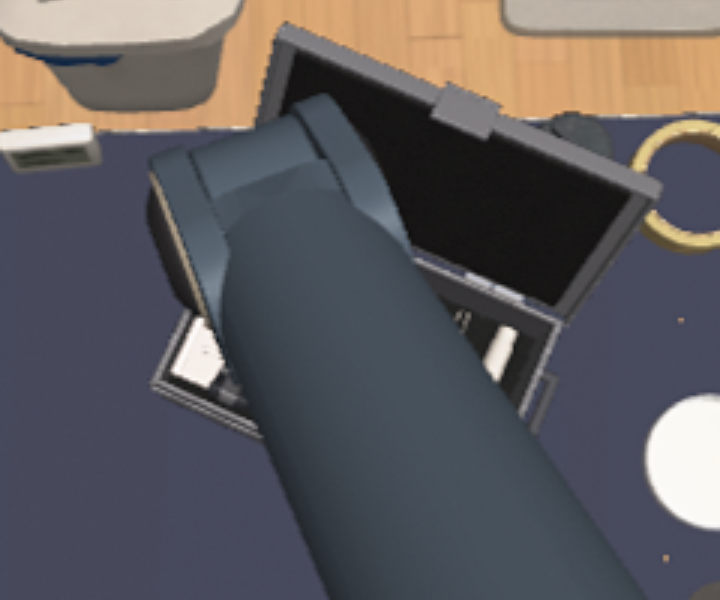

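The flap (white, at 195,350) is coming down over the vials and the lid is undisturbed. Next I press it flat.

```bash
python3 -m creep '[{"travel":[-0.1,0,0.8],"dr":[0,0,0]},{"travel":[0,0,0.5],"dr":[0,0,0]},{"travel":[0,0,0.2],"dr":[0,0,0]},{"travel":[0,0,0],"dr":[0,0,0]}]'
python3 -c "from geo import *;st()"
```

```text
t: 4.53
tcp_pos: [0.5374, -0.011, 0.0989]
tcp_rot: [2.663, 1.666, -0.001]
wrist_force: [-1.8, -1.2, 6.3]
grip_width: 0.003
finger_force: 3.1
t 4.53 case TCP mm [-11.4  61.2  98.9] F case [-1.1 -1.8  6.3] axes x [-0.01  1.   -0.  ] z [ 0. -0. -1.]
```

Flap is on its stop (tip 84.9 mm, 6 N). Next I lift and go over behind the lid.

```bash
python3 -m creep '[{"travel":[0,0,-2],"dr":[0,0,0]},{"travel":[0,0,-5.5],"dr":[0,0,0]},{"travel":[0,0,-6],"dr":[0,0,0]},{"travel":[0,0,-5.5],"dr":[0,0,0]},{"travel":[0,0,0],"dr":[0,0,0]}]'
python3 - <<'E'
from geo import *;st()
E
python3 -m creep '[{"travel":[-1.5,4.7,0],"dr":[0,0,0]},{"travel":[-1.5,4.7,0],"dr":[0,0,0]},{"travel":[-1.5,4.7,0],"dr":[0,0,0]},{"travel":[-1.5,4.8,0],"dr":[0,0,0]},{"travel":[0,0,0],"dr":[0,0,0]},{"travel":[0,0,0],"dr":[0,0,0]}]'
python3 - <<'E'
from geo import *;st()
from workcell import imaging;import cv2
cv2.imwrite("pics/s3.png",cv2.resize(imaging.camera("scene")["color"][100:340,160:440],(700,600)))
cv2.imwrite("pics/t3.png",cv2.resize(imaging.camera("top")["color"][120:340,240:480],(600,550)))
E
```

```text
t: 5.15
tcp_pos: [0.5399, -0.0102, 0.2931]
tcp_rot: [2.658, 1.663, 0.013]
wrist_force: [0.2, 0.4, -0.2]
grip_width: 0.005
finger_force: 0.0
t 5.15 case TCP mm [ -9.6  63.  293.1] F case [-0.   0.4 -0.2] axes x [-0.01  1.    0.  ] z [ 0.01  0.   -1.  ]
t: 5.9
tcp_pos: [0.6804, -0.1466, 0.2866]
tcp_rot: [-2.66, -1.666, 0.002]
wrist_force: [-0.3, 0.7, 0.9]
grip_width: -0.0
finger_force: 0.0
t 5.9 case TCP mm [176.9   2.9 286.6] F case [-0.6  0.4  0.9] axes x [-0.01  1.    0.  ] z [-0.  0. -1.]
```

View pics/s3.png

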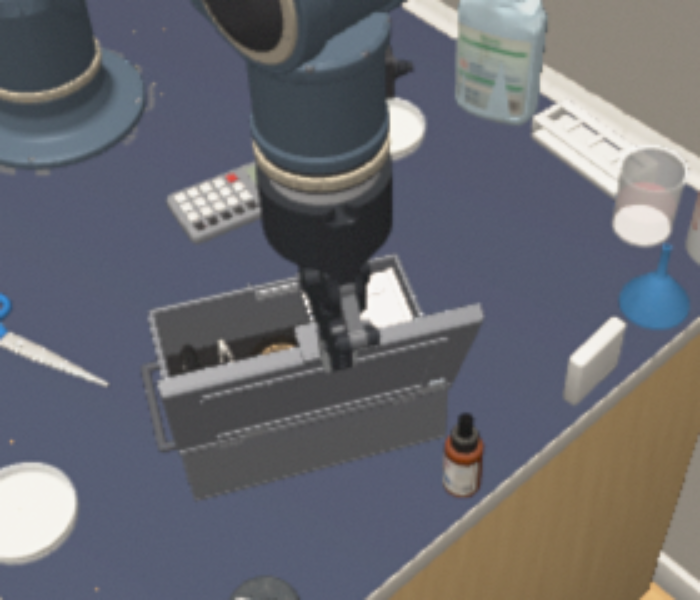

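The flap lies flat (white at 390,295). The closed fingers are just behind and above the lid's edge at (340,355). I'll descend and push the lid over.

```bash
python3 -m creep '[{"travel":[0,0.2,2],"dr":[0,0,0]},{"travel":[0,0,2],"dr":[0,0,0]},{"travel":[0,0,1.8],"dr":[0,0,0]},{"travel":[0,-1.5,0],"dr":[0,0,0]},{"travel":[0,-1.5,0],"dr":[0,0,0]},{"travel":[0,-1.5,-0.2],"dr":[0,0,0]},{"travel":[0,0,0],"dr":[0,0,0]}]'
python3 -c "from geo import *;st()"
```

```text
t: 6.88
tcp_pos: [0.6414, -0.1283, 0.2324]
tcp_rot: [-2.663, -1.667, 0.001]
wrist_force: [-0.2, 0.4, 0.0]
grip_width: 0.001
finger_force: 0.0
t 6.88 case TCP mm [133.8   2.  232.4] F case [-0.4  0.3  0. ] axes x [-0.01  1.   -0.  ] z [-0. -0. -1.]
```

```bash
python3 -m creep '[{"travel":[0,-1.2,0],"dr":[0,0,0]},{"travel":[0,-1.2,0],"dr":[0,0,0]},{"travel":[0,-1.2,0],"dr":[0,0,0]}]'
python3 - <<'E'
from geo import *;st()
from workcell import imaging;import cv2
cv2.imwrite("pics/s4.png",cv2.resize(imaging.camera("scene")["color"][100:340,160:440],(700,600)))
E
```

```text
t: 7.25
tcp_pos: [0.6094, -0.1126, 0.2324]
tcp_rot: [2.663, 1.666, 0.0]
wrist_force: [1.4, -1.0, 0.8]
grip_width: -0.001
finger_force: 0.9
t 7.25 case TCP mm [ 98.1   1.9 232.4] F case [ 1.8 -0.3  0.8] axes x [-0.01  1.    0.  ] z [ 0.  0. -1.]
```

View pics/s4.png

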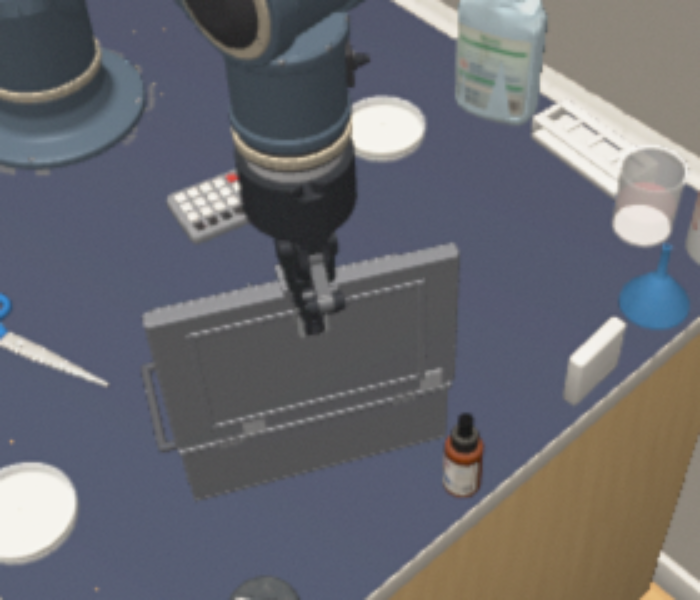

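The lid is upright with the fingers behind it at (315,325), so I follow the arc down.

```bash
python3 -m creep '[{"travel":[0,-1.65,0],"dr":[0,0,0]},{"travel":[0,-1.65,0.1],"dr":[0,0,0]},{"travel":[0,-1.6,0.4],"dr":[0,0,0]},{"travel":[0,-1.55,0.65],"dr":[0,0,0]},{"travel":[0,-1.4,0.9],"dr":[0,0,0]},{"travel":[0,-1.35,1.0],"dr":[0,0,0]},{"travel":[0,-1.1,1.2],"dr":[0,0,0]},{"travel":[0,-1.1,1.35],"dr":[0,0,0]}]'
python3 -c "from geo import *;st()"
```

```text
t: 8.3
tcp_pos: [0.5069, -0.0628, 0.1756]
tcp_rot: [-2.663, -1.666, -0.0]
wrist_force: [1.5, -0.5, 0.7]
grip_width: 0.004
finger_force: 0.5
t 8.3 case TCP mm [-15.8   1.2 175.6] F case [1.6 0.2 0.7] axes x [-0.01  1.    0.  ] z [-0.  0. -1.]
```

```bash
python3 -m creep '[{"travel":[0,-1.05,1.95],"dr":[0,0,0]},{"travel":[0,-0.65,2.1],"dr":[0,0,0]},{"travel":[0,0,0],"dr":[0,0,0]},{"travel":[0,0,-1.5],"dr":[0,0,0]},{"travel":[0,-1.5,-0.5],"dr":[0,0,0]},{"travel":[0,-1.5,0],"dr":[0,0,0]},{"travel":[0,0,1],"dr":[0,0,0]},{"travel":[0,0,0],"dr":[0,0,0]}]'
python3 - <<'E'
from geo import *;st()
from workcell import imaging;import cv2
cv2.imwrite("pics/s5.png",cv2.resize(imaging.camera("scene")["color"][100:340,160:440],(700,600)))
E
```

```text
t: 9.3
tcp_pos: [0.4645, -0.0428, 0.145]
tcp_rot: [-2.663, -1.666, 0.002]
wrist_force: [0.4, -0.3, -0.2]
grip_width: -0.002
finger_force: 0.0
t 9.3 case TCP mm [-62.7   0.4 145. ] F case [ 0.5 -0.1 -0.2] axes x [-0.01  1.   -0.  ] z [-0. -0. -1.]
```

View pics/s5.png

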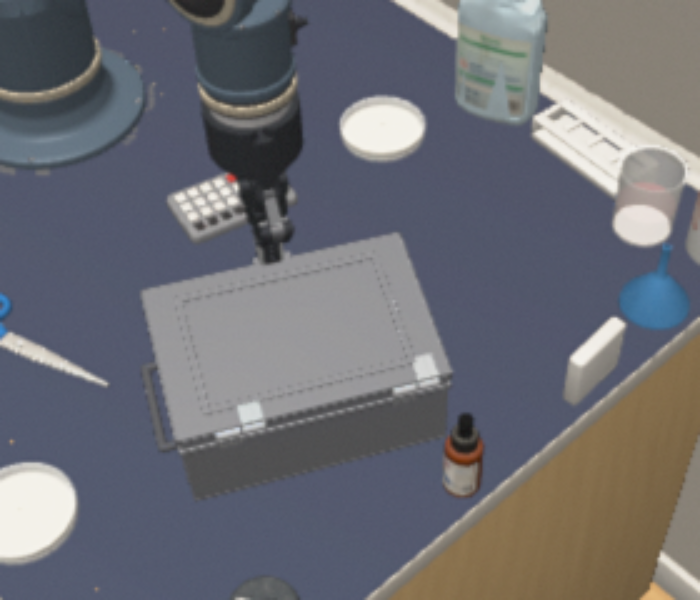

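The lid is nearly shut with the fingers over its front edge at (270,258). Now press.

```bash
python3 -m creep '[{"travel":[0,0,1.2],"dr":[0,0,0]},{"travel":[0,0,0.8],"dr":[0,0,0]},{"travel":[0,0,0.5],"dr":[0,0,0]},{"travel":[0,0,0],"dr":[0,0,0]}]'
python3 -m creep '[{"travel":[0,0,0.3],"dr":[0,0,0]},{"travel":[0,0,0.3],"dr":[0,0,0]},{"travel":[0,0,0],"dr":[0,0,0]}]'
python3 -m creep '[{"travel":[0,0,0.3],"dr":[0,0,0]},{"travel":[0,0,0],"dr":[0,0,0]},{"travel":[0,0,0],"dr":[0,0,0]}]'
```

```text
t: 9.85
tcp_pos: [0.4651, -0.0426, 0.1203]
tcp_rot: [-2.663, -1.666, 0.001]
wrist_force: [-0.2, -0.8, -0.3]
grip_width: -0.003
finger_force: 0.0
t: 10.22
tcp_pos: [0.4653, -0.0427, 0.1145]
tcp_rot: [2.663, 1.666, 0.0]
wrist_force: [0.4, -0.0, -0.4]
grip_width: -0.002
finger_force: 0.0
t: 10.6
tcp_pos: [0.4656, -0.0428, 0.112]
tcp_rot: [2.663, 1.666, 0.001]
wrist_force: [-1.0, -0.1, 3.6]
grip_width: -0.003
finger_force: 1.9
```

```bash
python3 -m creep '[{"travel":[0,0,0.2],"dr":[0,0,0]},{"travel":[0,0,0],"dr":[0,0,0]},{"travel":[0,0,0],"dr":[0,0,0]}]'
python3 -m creep '[{"travel":[0,0,0.3],"dr":[0,0,0]},{"travel":[0,0,0],"dr":[0,0,0]},{"travel":[0,0,0],"dr":[0,0,0]}]'
```

```text
t: 10.98
tcp_pos: [0.4657, -0.0427, 0.1117]
tcp_rot: [2.662, 1.665, -0.001]
wrist_force: [-5.2, -0.5, 21.7]
grip_width: -0.001
finger_force: 10.4
t: 11.35
tcp_pos: [0.4658, -0.0427, 0.1113]
tcp_rot: [2.661, 1.664, -0.003]
wrist_force: [-13.6, 0.0, 46.0]
grip_width: -0.0
finger_force: 23.1
```

Hard stop with the tip at 97.5 mm, which is the shut height. Lift off and look.

```bash
python3 -m creep '[{"travel":[0,0,-2],"dr":[0,0,0]},{"travel":[0,0,-5],"dr":[0,0,0]},{"travel":[0,-4,-4],"dr":[0,0,0]},{"travel":[4,-3,-3],"dr":[0,0,0]},{"travel":[5,0,0],"dr":[0,0,0]},{"travel":[5,0,0],"dr":[0,0,0]},{"travel":[5,0,0],"dr":[0,0,0]},{"travel":[0,0,0],"dr":[0,0,0]}]'
python3 - <<'E'
from geo import *;st()
from workcell import imaging;import cv2
p=np.load("pose.npy")
top=imaging.camera("top")["color"][150:350,250:500]; sc=imaging.camera("scene")["color"][170:320,190:390]
cv2.imwrite("pics/f6.png",np.vstack([cv2.resize(top,(400,300)),cv2.resize(sc,(400,300))]))
for a in(0,.065): print(a,proj(case(p,[lidL(a,y,.153,3e-3) for y in(.117,-.117)])).round(1).tolist())
d=np.load("scene.npz");import geo;geo.K=d["K"];geo.Ti=np.linalg.inv(d["T"])
for a in(0,.065): print("scene",a,geo.proj(case(p,[lidL(a,y,.153,6e-3) for y in(.117,-.117)])).round(1).tolist())
E
```

```text
t: 12.35
tcp_pos: [0.4858, 0.1628, 0.2465]
tcp_rot: [-2.656, -1.673, -0.002]
wrist_force: [-0.0, -0.7, 0.4]
grip_width: 0.003
finger_force: 0.0
t 12.35 case TCP mm [-134.6  194.1  246.5] F case [ 0.3 -0.6  0.4] axes x [-0.01  1.    0.  ] z [-0.  0. -1.]
0 [[289.1, 267.9], [399.0, 318.8]]
0.065 [[288.8, 267.0], [399.9, 318.5]]
scene 0 [[316.7, 197.6], [215.1, 220.8]]
scene 0.065 [[316.8, 194.8], [214.4, 218.0]]
```

View pics/f6.png

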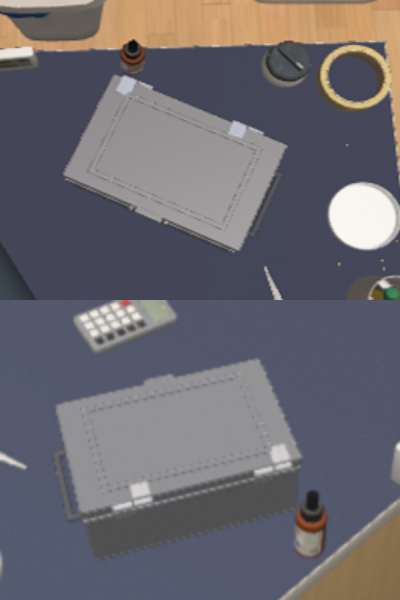

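The picture shows the lid's front corners in the scene camera at about (320,200) and (218,222). That matches the shut prediction, not ajar, and everything else is in place.

```bash
python3 -c "from workcell import manip;print(manip.sign_off())"
```

```text
the job is handed in; nothing more can be done
None
```

I folded the flap flat over the vials, then swung the lid over and pressed it down to a hard stop at its shut height; the job was handed in at about 12 s with the arm clear. The camera view afterwards matched fully shut rather than ajar, though I saw no separate sign of the catch snapping.

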